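# Fit the probe to a vial caddy and hold it untipped to the scanner

### The job

This caddy of vials is going out by cold-chain courier: take the temperature probe out of its stand, push it fully home in the probe well of the caddy and let go of it, with the caddy still standing on the ledge. Then lift the caddy by its handle and carry it without ever tipping it so far that the loose ball of its tip indicator leaves its pocket, and hold it up level and still with its barcode label facing the scanner's window squarely, centred on the window and about 10 cm from it. Finish while still holding it there, with probe, ball and both vials in their places and the bottles and the carton on the ledge left where they stand.

Things in the scene. Friction and masses are not known exactly. Their poses are not given: they have to be found in the camera images.
- caddy: Loose grey carrier for two amber vials, 0.45 kg; base 116 mm (x) by 206 mm (y), 10 mm high. Origin: centre of its underside, z up. +x points away from the robot at the start (within 30 deg), so its tip indicator (-y end) is on the robot's right and its probe well (+y end) on the left. Guards 39 mm high along both long sides; only the +x one has the label. Centre of mass under the handle's middle.
- caddy_grip (a point): Middle of the bail handle's black grip bar over the caddy's middle, 106 mm above its origin. The bar runs along y: 60 mm long, 16 mm wide (x), 18 mm tall (top 115 mm above the origin), on steel legs 8 mm thick at y = -41 and +41 mm. Pinch it across, fingers closing along the caddy's x. 21 mm are free between bar and vial caps.
- caddy_label (a point): Centre of the barcode label (84 x 30 mm, white with black bars) on the outer face of the +x guard: 57 mm along +x and 30 mm above the caddy's origin. The label faces the caddy's +x.
- well_mouth (a point): Centre of the flared mouth of the probe well, 79 mm along the caddy's +y and 62 mm above its origin, on a metal block 36 mm square. The mouth narrows from 18 to 9 mm over its upper 8 mm, then a vertical bore 9 mm wide goes down to 52 mm below the mouth. The handle's leg is 34 mm away towards -y: pinch the probe with fingers closing along the caddy's x.
- ball_seat (a point): Where the ball's centre is when in its pocket: y = -73 mm, 25 mm above the caddy's origin. The pocket is a dimple about 7.5 mm wide on a pedestal 8 mm high inside the clear drum of the tip indicator (51 mm wide, top 41 mm above the origin). Tilted past 25 to 30 degrees, or shaken as hard, the ball rolls off and does not come back.
- ball_center (a point): Centre of the loose steel ball, 16 mm across, inside the clear drum of the tip indicator.
- probe: Loose wireless temperature probe, 88 mm long, 30 g, upright in the stand at the start. Origin: tip of the stem; z up the stem. Steel stem 7 mm thick, 46 mm long, tapered tip; round flange 26 mm wide at z = 46 to 50 mm; square white head 18 x 18 mm (sides along its x and y) at z = 50 to 86 mm. Fully home in the well the flange rests on the mouth, the tip 46 mm below it.
- probe_head (a point): Point on the probe's axis 70 mm above the tip: the place to pinch the square head. (Fingertips then end just above the flange.)
- probe_tip (a point): Tip of the probe's stem (the probe's origin).
- stand: Fixed grey stand of the probe: foot 78 mm square, a post 44 mm square on it, 60 mm high, with a vertical hole about 10 mm wide and 50 mm deep from the top in its middle. Origin: centre of its underside. The probe stands in it with its flange on the post's top, tip 14 mm above the origin.
- scanner: Fixed hands-free barcode scanner: round foot 90 mm wide, neck, and a head 52 mm deep (x), 92 mm wide (y) and 84 mm tall whose top is 158 mm above the ledge. Origin: centre of its underside; the window looks along its -x, roughly towards the robot.
- scanner_window (a point): Centre of the scanner's dark window (64 x 52 mm), 30 mm along the scanner's -x and 112 mm above the ledge. Its frame is the scanner's: the window looks along -x. The caddy's label belongs about 100 mm in front of this point, at its height, with the caddy's +x pointing along the scanner's +x.
- vial_near: Amber vial with white cap, 44 mm wide, 66 mm tall, 30 g, loose in the caddy's cup at x = -25.5 mm. Origin: centre of its underside.
- vial_far: The same kind of vial, loose in the caddy's cup at x = +25.5 mm.
- vial_near_cup (a point): Centre of the floor of the cup at x = -25.5 mm, 10 mm above the caddy's origin.
- vial_far_cup (a point): Centre of the floor of the cup at x = +25.5 mm, 10 mm above the caddy's origin.
- stock_jar: Bystander: white stock bottle with blue cap, 62 mm wide, 105 mm tall, loose, at the back of the ledge. Origin: centre of its underside.
- carton: Bystander: yellow folding carton 50 x 50 x 76 mm, loose, at the back of the ledge. Origin: centre of its underside.
- gel_bottle: Bystander: pump bottle of hand gel, 56 x 72 mm, 182 mm tall, loose, at the back of the ledge. Origin: centre of its underside.

How it is judged (in metres and radians):
On the way, in this order (a step that is already met when the one before it is completed fails the run):
1. the probe is fully home in the caddy's well and released, the caddy standing on the ledge (z of probe_tip in the frame of well_mouth below -0.041 m and x of probe_tip in the frame of well_mouth between -0.003 and 0.003 m and y of probe_tip in the frame of well_mouth between -0.003 and 0.003 m and angle between the z axis of probe and the z axis of caddy, either way round below 0.12 rad and contact force between the fingers and probe below 0.05 N and height (world z) of caddy below 0.01 m and angle between caddy's own z axis and vertical below 0.05 rad), for 0.2 s.
2. the caddy is lifted off the ledge in the gripper with the probe in its well (z of probe_tip in the frame of well_mouth below -0.041 m and x of probe_tip in the frame of well_mouth between -0.003 and 0.003 m and y of probe_tip in the frame of well_mouth between -0.003 and 0.003 m and angle between the z axis of probe and the z axis of caddy, either way round below 0.12 rad and height (world z) of caddy above 0.025 m and contact force between the fingers and caddy above 1 N), for 0.2 s.
At the end, for the whole second after the job is handed in: Held by the gripper alone, still, over 4 cm up, level within 0.1 rad; label facing the window within 0.25 rad, 6-15 cm in front, 3 cm of centre sideways and in height. Probe 41 mm deep in the well; ball in its pocket; vials in their cups. Stock bottle, carton, gel upright, moved under 3 cm (z of probe_tip in the frame of well_mouth below -0.041 m and x of probe_tip in the frame of well_mouth between -0.003 and 0.003 m and y of probe_tip in the frame of well_mouth between -0.003 and 0.003 m and angle between the z axis of probe and the z axis of caddy, either way round below 0.12 rad and distance between ball_center and ball_seat below 0.006 m and distance between vial_near and vial_near_cup below 0.01 m and distance between vial_far and vial_far_cup below 0.01 m and x of caddy_label in the frame of scanner_window between -0.15 and -0.06 m and y of caddy_label in the frame of scanner_window between -0.03 and 0.03 m and z of caddy_label in the frame of scanner_window between -0.03 and 0.03 m and angle between the x axis of caddy and the x axis of scanner, either way round below 0.25 rad and x of scanner_window in the frame of caddy above 0.1 m and angle between caddy's own z axis and vertical below 0.1 rad and height (world z) of caddy above 0.04 m and contact force between the fingers and caddy above 2 N and contact force between caddy and scanner below 0.3 N and contact force between the fingers and probe below 0.3 N and linear speed of caddy below 0.02 m/s and angular speed of caddy below 0.1 rad/s and distance of each of stock_jar, carton, gel_bottle from where it was at the start of the episode below 0.03 m and angle between each of stock_jar, carton, gel_bottle's own z axis and vertical below 0.2 rad); the arm keeps its last pose, push and grip.
It fails at once if the ball leaves its pocket in the tip indicator (distance between ball_center and ball_seat above 0.008 m).
It fails at once if a vial comes out of its cup (distance between vial_near and vial_near_cup above 0.02 m or distance between vial_far and vial_far_cup above 0.02 m).
It fails at once if a bottle or the carton is pushed away or knocked over (distance of any of stock_jar, carton, gel_bottle from where it was at the start of the episode above 0.03 m or angle between any of stock_jar, carton, gel_bottle's own z axis and vertical above 0.3 rad).
It also fails if it takes over 67 s, if anything falls off the work surface, if the arm or the gripper's body presses on something with over 40 N, if the wrist force passes 120 N, or if a joint passes its speed limit or range.

### The arm

A 6-joint arm with a two-finger parallel gripper is mounted at the origin on a cart in front of the work surface, level with it; the furniture and walls round the work are solid. World frame = base frame: x ahead of the robot, y to its left, z up, the work surface at z = 0. Lengths are in mm, angles in rad, forces in N, time in s.
With the tool pointing down it reaches from about 300 to 775 mm from the base axis. Payload 14.6 kg.
Tool frame: the origin (TCP) lies midway between the tips of the shut fingers; the grasp point (between the pads) lies behind it (manip.grip_depth is the z of the grasp point in the tool frame, in mm); z points along the fingers, y is the line along which they close (so a half turn about z gives the same grasp; the last joint's range is limited). The gripper opens to 94 mm and grips with 3 to 60 N. Pads are 16 mm wide; open, the fingers measure 119 mm over their backs; the gripper's body (75 mm by 177 mm) begins 78 mm behind the grasp point.
Start: joints at [1.24, 0.3, 1.521, -0, 1.321, -0.067], TCP at [143.411, 530.964, 205.446] pointing down, gripper open.
Joint ranges: [-3.03, 3.03], [-0.79, 2.21], [0.23, 2.52], [-1.04, 4.18], [0, 3.07], [-2.55, 2.55]. Speed limits (rad/s): [2.22, 2.22, 2.57, 3.14, 3.14, 3.14].

### API

Orientations are given as [roll, pitch, yaw] about the fixed x, y, z axes, in that order (R = Rz(yaw) Ry(pitch) Rx(roll)).
In Python, from cell import manip gives the robot as it stands.
- The arm moves only by the tool nudge_tcp, called after "Emit:" in YAML: its name, and indented under it one key for each argument. Schema: {"type":"object","properties":{"segments":{"type":"array","items":{"type":"array","items":{"type":"array","items":{"type":"number"},"minItems":6,"maxItems":6},"minItems":1,"maxItems":5},"minItems":1,"maxItems":1},"aperture":{"type":"number"},"squeeze":{"type":"number"},"only":{"type":"string"},"quiet":{"type":"boolean"},"lines":{"type":"string"}},"required":["segments"],"additionalProperties":false}. segments is a list that holds a single list of rows (three levels of brackets), with 1 to 5 rows, each of 6 numbers: dx, dy, dz in units of 100 mm, then a rotation vector rx, ry, rz in units of 0.2 rad; each row is the pose to reach, as a shift and turn from the pose commanded when the call began, along the tool's axes at that moment; what a row does not reach only later rows make up. A row lasts 1/10 s, in which the tool goes at most 50 mm and 0.15 rad, less where a joint would pass 70% of its speed; a pose out of reach is approached as far as the arm can. aperture is the finger opening in mm, set as the call begins (left out keeps the last). The fingers move at their own pace and stop on an object; squeeze is the grip in N (left out, the last holds). Time passes only in rows, so rows that do not move let the fingers close. The tool returns the time, the measured TCP pose, the force, the opening and the grip force at its end. only (a regular expression) keeps the lines of the reply that match it, lines (a string "A,B") keeps lines A to B, and quiet returns only ok. Input that does not fit is refused with a message, and nothing moves.
- manip.read_state(): the state, without advancing time (a new reading comes with each control period).
- manip.camera(name): name is "side" or "top" or "wrist"; returns (picture, depth): 480x640x3 uint8, red, green, blue; 480x640 float32, mm along the optical axis (not along the pixel's ray), 0 where there is no reading.
- manip.camera_info(name): a dict with "K" (3x3 intrinsics, pixels), "rvec" (rotation vector, rad) and "tvec" (3), from world to camera coordinates, as OpenCV has them; the wrist camera has in their place "mount" (4x4, takes a point from camera to tool coordinates, whose origin is the TCP and whose axes are the flange's). Camera axes: x right, y down, z forward; pixel columns grow to the right and rows downward; lengths in mm; the calibration is good to about 2 mm. A picture is of the moment at which its call begins: read the wrist's pose just before it. camera_info takes no time and is no camera call.
- manip.sign_off(): hands the job in; it is judged then, once.
The state is a dict: "clock": time; "joints": joint angles; "qd": joint speeds; "effort": joint torques, N m; "eef_pos": TCP position; "eef_rot": TCP orientation; "wrist_force": force on the tool from outside, world axes, zero at the start; "moment": the same for the moment, N m; "finger_gap": finger opening in mm; "finger_force": force on a finger pad.
Only numpy, scipy, OpenCV 4.12 (cv2) and the standard library are available. Lean on these libraries where they do the work, as an engineer would, in place of code of your own. Each camera call takes 0.05 s, during which the arm holds its last target. There are 200 camera calls.

## Working session

There is one attempt and no reset: what is moved stays moved. The work goes in short steps, Python scripts to look and compute and a tool call to move; the robot and the scene stay as the last step left them, time stands still between calls to the robot, and variables do not carry over. Pictures are saved under pics/ and viewed, at most 10 in all, crops included, and the job is handed in when it is done.

```bash
ls; mkdir -p pics
```

Create h.py:
```python
import numpy as np, cv2
from cell import manip
from scipy.spatial.transform import Rotation as R
def tool():
    s=manip.read_state(); T=np.eye(4); T[:3,:3]=R.from_euler('xyz',s['eef_rot']).as_matrix(); T[:3,3]=s['eef_pos']; return T
def cam(n):
    """picture, depth, K, camera-to-world"""
    i=manip.camera_info(n)
    if 'mount' in i: C=tool()@np.array(i['mount'])
    else:
        W=np.eye(4); W[:3,:3]=cv2.Rodrigues(np.array(i['rvec'],float))[0]; W[:3,3]=np.ravel(i['tvec']); C=np.linalg.inv(W)
    p,d=manip.camera(n); return p,d,np.array(i['K']),C
def cloud(d,K,C):
    v,u=np.mgrid[:d.shape[0],:d.shape[1]]
    P=np.stack([(u-K[0,2])/K[0,0]*d,(v-K[1,2])/K[1,1]*d,d],-1)@C[:3,:3].T+C[:3,3]
    P[d<=0]=np.nan; return P
```

Run:
```python
from h import *
for n in ('top','side','wrist'):
    p,d,K,C=cam(n); cv2.imwrite(f'pics/{n}0.png',p[...,::-1]); np.savez(f'{n}0.npz',p=p,d=d,K=K,C=C); print(n,C[:3].round(2).tolist())
print(manip.read_state(), manip.grip_depth)
```

```text
cell.py
pics
top [[0.03, -0.99, 0.15, 368.92], [-1.0, -0.03, -0.01, -47.07], [0.01, -0.15, -0.99, 1307.43]]
side [[-0.98, -0.11, 0.17, 336.99], [-0.21, 0.53, -0.83, 848.71], [0.0, -0.84, -0.54, 667.38]]
wrist [[0.26, 0.93, 0.25, 69.44], [0.97, -0.25, -0.07, 551.14], [-0.0, 0.26, -0.97, 384.37]]
{'clock': 0.15, 'joints': array([ 1.24042877e+00,  3.00299059e-01,  1.52142448e+00, -3.93676151e-05,
        1.32072716e+00, -6.66237968e-02]), 'qd': array([ 0.00027969, -0.00074801, -0.00169716,  0.00129879, -0.00055852,
        0.00129887]), 'effort': array([ 2.00244409e-03, -5.31962264e+01, -3.52816308e+01,  7.08801881e-02,
        2.34935683e-02, -7.10432664e-05]), 'eef_pos': array([143.34277258, 530.78251675, 205.04696094]), 'eef_rot': array([-3.14073397e+00, -1.90738319e-05,  2.87785865e+00]), 'wrist_force': array([-0.38331915,  0.5420291 ,  0.52759754]), 'moment': array([ 0.02240607,  0.01194498, -0.00954413]), 'finger_force': 0.0, 'finger_gap': 93.69305315921947} -18.8
```
View pics/top0.png

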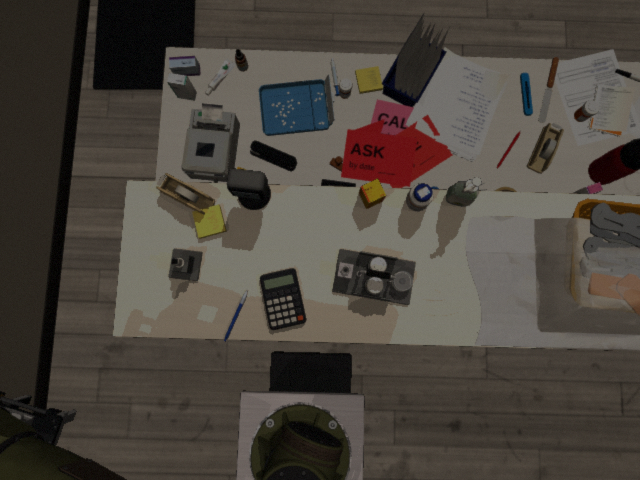

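View pics/side0.png

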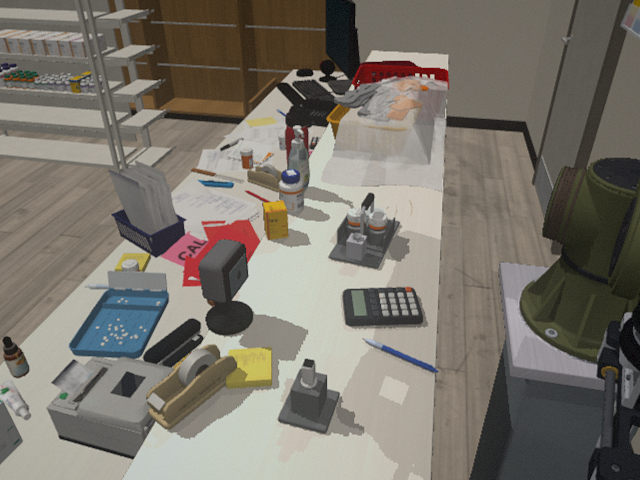

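Top view: the probe and stand are at about (185,263), the scanner at (250,188), the caddy at (374,277), and the carton, jar and gel at (372,193), (420,196) and (463,192). The side view shows the same layout. Next I measure from the depth clouds.

Run:
```python
from h import *
res={}
for n in ('top','side'):
    z=np.load(n+'0.npz'); P=cloud(z['d'].astype(float),z['K'],z['C']); res[n]=(z['p'],P); print(n,z['K'][0,0])
t=res['top'][1]
ctr={'caddy':t[277,374],'probe':t[263,185],'scan':t[188,250],'carton':t[193,372],'jar':t[196,420],'gel':t[192,463]}
for k,v in ctr.items(): print(k,v.round(0))
for n in res:
    P=res[n][1].reshape(-1,3)
    def sel(c,r,lo,hi): return P[(np.hypot(P[:,0]-c[0],P[:,1]-c[1])<r)&(P[:,2]>lo)&(P[:,2]<hi)]
    c=ctr['caddy']
    for lo,hi in ((4,200),(95,130),(60,95),(30,50)):
        q=sel(c,150,lo,hi)
        if len(q)<5: continue
        r=cv2.minAreaRect(q[:,:2].astype(np.float32)); print(n,'caddy',lo,hi,len(q),q.mean(0).round(1),np.round(r[0],1),np.round(r[1],1),round(r[2],1))
    for lo,hi in ((56,66),(66,120),(90,120),(5,20)):
        q=sel(ctr['probe'],70,lo,hi)
        if len(q)<5: continue
        r=cv2.minAreaRect(q[:,:2].astype(np.float32)); print(n,'probe',lo,hi,len(q),q.mean(0).round(1),np.round(r[0],1),np.round(r[1],1),round(r[2],1),q[:,2].max().round(1))
    for lo,hi in ((150,170),(80,170),(4,14)):
        q=sel(ctr['scan'],75,lo,hi)
        if len(q)<5: continue
        r=cv2.minAreaRect(q[:,:2].astype(np.float32)); print(n,'scan',lo,hi,len(q),q.mean(0).round(1),np.round(r[0],1),np.round(r[1],1),round(r[2],1))
im=res['top'][0][140:320,150:430]; a=cv2.resize(im,None,fx=2.85,fy=2.85,interpolation=cv2.INTER_CUBIC); cv2.imwrite('pics/topc.png',np.clip(a[...,::-1]*1.5,0,255))
```

```text
top 490.83157811177244
side 518.3920096471081
caddy [ 449. -173.   70.]
probe [472. 307.  62.]
scan [648. 137. 157.]
carton [ 665. -164.   72.]
jar [ 653. -282.  106.]
gel [ 651. -372.  171.]
top caddy 4 200 3838 [ 452.5 -176.1   29.3] [ 447.3 -174.5] [290.4 290.1] 8.1
top caddy 95 130 201 [ 454.9 -176.6  111.8] [ 455.1 -178.3] [88.1 15.9] 81.6
top caddy 60 95 462 [ 454.2 -173.4   73.5] [ 466.3 -159.6] [120.8  88. ] 56.9
top caddy 30 50 520 [ 449.6 -215.3   41.5] [ 455.4 -178.9] [194.9 112.8] 81.4
top probe 56 66 223 [473.  318.9  60.5] [472.8 322. ] [45.6 43.7] 85.0 65.9
top probe 66 120 79 [471.4 318.6  92.8] [469.7 327.8] [20.2 31.7] 7.9 107.4
top probe 90 120 54 [472.7 319.7 100.1] [473.1 320.3] [15.8 15.6] 0.7 107.4
top probe 5 20 520 [469.3 310.9  10. ] [467.2 303.3] [123.1 127.1] 20.2 19.2
top scan 150 170 757 [667.6 149.2 156.7] [668.8 149.4] [90.6 54.2] 84.8
top scan 80 170 1053 [662.3 146.  147.1] [669.1 149.4] [91.8 58.1] 85.2
top scan 4 14 268 [641.2 137.8   8.7] [631.  128.4] [106.2 145.5] 21.8
side caddy 4 200 3053 [ 455.  -143.5   39. ] [ 453.5 -178.6] [215.7 248.9] 9.
[... 181 characters left out ...]
 454.9 -157.    40.2] [ 455.1 -177.3] [199.1 112.2] 82.3
side probe 56 66 565 [471.8 328.2  60.5] [473.6 322.9] [46.3 44.8] 85.3 65.9
side probe 66 120 300 [472.1 327.6  89.2] [473.9 324. ] [20. 20.] 13.0 104.8
side probe 90 120 158 [472.2 325.8  99. ] [472.7 323.4] [17.7 18.7] 3.2 104.8
side probe 5 20 1195 [467.1 338.6  10.4] [473.2 323. ] [79.6 78.6] 85.1 19.9
side scan 150 170 902 [666.1 158.4 156.4] [668.8 152.6] [91.3 53.5] 84.4
side scan 80 170 2427 [661.1 170.5 131.9] [668.  153.4] [92.8 55.3] 84.4
side scan 4 14 499 [662.4 167.9  10.8] [658.7 151.2] [114.6  89.6] 3.3[ WARN:0@0.983] global loadsave.cpp:1063 imwrite_ Unsupported depth image for selected encoder is fallbacked to CV_8U.
```

View pics/topc.png

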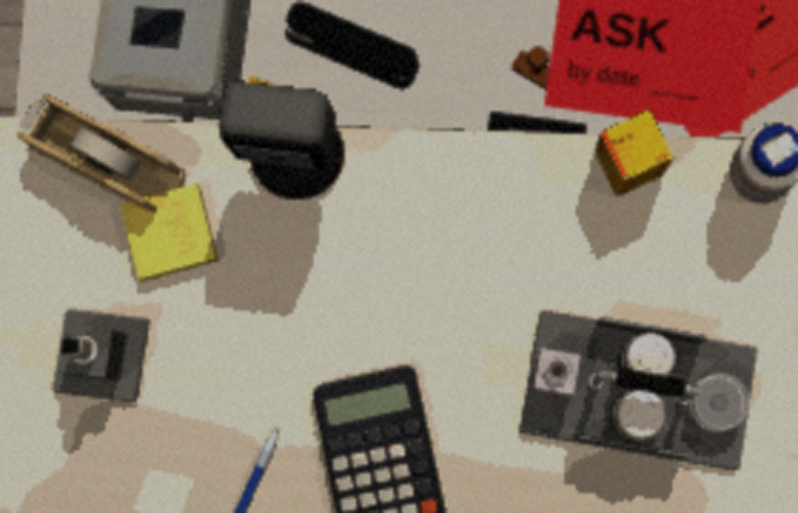

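The caddy is at about (455,-178) with yaw -8.5°, the probe and stand at (473,323), and the scanner head at (669,151) with yaw -5.4°. The heights match the text. Next I move over the probe with the fingers closing along world x.

Add to h.py:
```python
def rel(p,yang):
    """shift (tool axes) and rotvec to bring the TCP to p, pointing down, tool y at angle yang"""
    T=tool(); Rt=R.from_euler('xyz',[np.pi,0,yang+np.pi/2]).as_matrix()
    print('rel',(T[:3,:3].T@(np.array(p)-T[:3,3])).round(1),R.from_matrix(T[:3,:3].T@Rt).as_rotvec().round(3))
```

```bash
python3 -c "
from h import *
rel([440,323,240],-0.087); print(np.round(manip.camera_info('wrist')['mount'],2).tolist())"
```

```text
rel [-340.6 -123.3  -34.9] [-1.000e-03  1.000e-03  1.394e+00]
[[0.0, -0.97, -0.26, 76.67], [1.0, 0.0, 0.0, 0.22], [-0.0, -0.26, 0.97, -179.4], [0.0, 0.0, 0.0, 1.0]]
```

The rows are not in the units I measure in: shifts go in units of 100 mm and turns go in units of 0.2 rad. I convert before sending: -85 mm is -0.85, -80 mm is -0.8, 0.75 rad is 3.75.

Emit:
nudge_tcp:
  segments:
    - [[-0.4,-0.15,-0.1,0,0,0.75],[-0.85,-0.3,-0.2,0,0,1.5],[-1.3,-0.45,-0.35,0,0,2.25],[-1.75,-0.6,-0.35,0,0,3],[-2.2,-0.8,-0.35,0,0,3.75]]
  aperture: 94

```text
clock: 0.65
eef_pos: [336.3, 395.2, 240.7]
eef_rot: [3.141, -0.0, 2.122]
wrist_force: [-0.7, 0.1, -0.1]
finger_gap: 94.1
finger_force: 0.0
```

```bash
python3 -c "
from h import *
rel([455,323,240],-0.087)"
```

```text
rel [-123.7   63.3    0.7] [ 0.001 -0.     0.638]
```

Scaled: -124 mm is -1.24, -90 mm is -0.9, 0.638 rad is 3.19.

Emit:
nudge_tcp:
  segments:
    - [[-0.3,0.15,0,0,0,0.75],[-0.6,0.3,0,0,0,1.5],[-0.9,0.45,0,0,0,2.25],[-1.24,0.63,0,0,0,3],[-1.24,0.63,0,0,0,3.19]]

```text
clock: 1.15
eef_pos: [456.6, 322.1, 239.7]
eef_rot: [-3.141, 0.001, 1.481]
wrist_force: [-0.7, 1.1, -0.5]
finger_gap: 94.1
finger_force: 0.0
```

Emit:
nudge_tcp:
  segments:
    - [[0,0,0,0,0,0],[0,0,0,0,0,0]]

```text
clock: 1.35
eef_pos: [453.6, 324.6, 240.3]
eef_rot: [-3.141, 0.0, 1.492]
wrist_force: [-0.9, 1.5, 0.3]
finger_gap: 94.2
finger_force: 0.0
```

Run:
```python
from h import *
p,d,K,C=cam('wrist'); cv2.imwrite('pics/w1.png',p[...,::-1]); np.savez('w1.npz',p=p,d=d,K=K,C=C)
P=cloud(d.astype(float),K,C).reshape(-1,3)
for lo,hi in ((97,106),(80,97),(66,97),(62.5,66),(57,62),(15,22)):
    q=P[(np.hypot(P[:,0]-473,P[:,1]-323)<60)&(P[:,2]>lo)&(P[:,2]<hi)]
    if len(q)<5: continue
    r=cv2.minAreaRect(q[:,:2].astype(np.float32)); print(lo,hi,len(q),np.median(q,0).round(1),np.round(r[0],1),np.round(r[1],1),round(r[2],1))
```

```text
97 106 367 [472.1 323.5 101.5] [472.3 322.5] [17.3 17.3] 89.1
80 97 121 [471.8 330.7  91.7] [472.2 322.3] [18.4 18. ] 86.3
66 97 171 [471.5 330.9  86.4] [472.2 322.3] [18.4 18. ] 86.3
62.5 66 157 [470.2 330.2  64. ] [471.2 326.1] [25.3 17.9] 15.1
57 62 1417 [471.1 327.9  60. ] [472.5 322.3] [44.3 43.7] 85.4
15 22 42 [474.5 344.1  17.8] [474.7 344.2] [ 0.5 43. ] 84.8
```

View pics/w1.png

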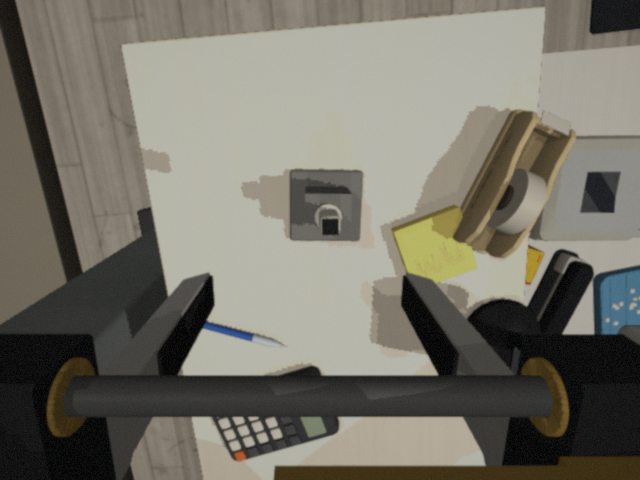

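The probe head shows at (330,222). Its axis is at (472.3,322.4), the top is at z 102 and the head yaw is about -3°, as expected. Now I go down.

```bash
python3 -c "
from h import *
rel([472.3,322.4,120],-0.06); rel([472.3,322.4,67],-0.06)"
```

```text
rel [ -0.8  19.  120.4] [-0.     0.    -0.019]
rel [ -0.8  19.  173.4] [-0.     0.    -0.019]
```

Scaled: 120 mm is 1.2, 110 mm is 1.1, -0.02 rad is -0.1.

Emit:
nudge_tcp:
  segments:
    - [[-0.01,0.09,0.35,0,0,-0.1],[-0.01,0.19,0.75,0,0,-0.1],[-0.01,0.19,1.1,0,0,-0.1],[-0.01,0.19,1.2,0,0,-0.1],[-0.01,0.19,1.2,0,0,-0.1]]

```text
clock: 1.9
eef_pos: [472.1, 322.1, 120.0]
eef_rot: [-3.14, 0.001, 1.511]
wrist_force: [-0.6, 0.1, 0.7]
finger_gap: 94.1
finger_force: 0.0
```

```bash
python3 -c "
from h import *
rel([472.3,322.4,67],-0.06)"
```

```text
rel [ 0.4  0.3 53. ] [-0.002  0.001  0.   ]
```

Scaled: 53 mm is 0.53, 50 mm is 0.5.

Emit:
nudge_tcp:
  segments:
    - [[0,0,0.2,0,0,0],[0,0,0.4,0,0,0],[0,0,0.5,0,0,0],[0,0,0.53,0,0,0],[0,0,0.53,0,0,0]]

```text
clock: 2.4
eef_pos: [473.2, 322.3, 68.5]
eef_rot: [3.141, -0.001, 1.51]
wrist_force: [-0.1, 0.3, 0.7]
finger_gap: 93.7
finger_force: 0.0
```

Emit:
nudge_tcp:
  segments:
    - [[0,0,0,0,0,0],[0,0,0,0,0,0],[0,0,0,0,0,0],[0,0,0,0,0,0],[0,0,0,0,0,0]]
  aperture: 10
  squeeze: 20

```text
clock: 2.9
eef_pos: [472.9, 321.9, 67.6]
eef_rot: [3.141, -0.0, 1.51]
wrist_force: [0.2, -0.1, 1.1]
finger_gap: 57.4
finger_force: 0.0
```

Emit:
nudge_tcp:
  segments:
    - [[0,0,0,0,0,0],[0,0,0,0,0,0],[0,0,0,0,0,0]]

```text
clock: 3.2
eef_pos: [472.8, 321.9, 67.4]
eef_rot: [-3.142, 0.0, 1.51]
wrist_force: [-0.5, -0.4, -0.3]
finger_gap: 33.3
finger_force: 0.0
```

Emit:
nudge_tcp:
  segments:
    - [[0,0,0,0,0,0],[0,0,0,0,0,0],[0,0,0,0,0,0],[0,0,0,0,0,0]]

```text
clock: 3.6
eef_pos: [472.8, 321.9, 67.4]
eef_rot: [-3.142, 0.0, 1.51]
wrist_force: [0.2, -0.5, -0.2]
finger_gap: 18.1
finger_force: 20.0
```

Emit:
nudge_tcp:
  segments:
    - [[0,0,-0.1,0,0,0],[0,0,-0.3,0,0,0],[0,0,-0.6,0,0,0],[0,0,-0.9,0,0,0],[0,0,-1.2,0,0,0]]

```text
clock: 4.1
eef_pos: [472.7, 321.8, 189.5]
eef_rot: [3.141, -0.0, 1.51]
wrist_force: [1.0, -0.2, 0.4]
finger_gap: 17.8
finger_force: 20.0
```

Emit:
nudge_tcp:
  segments:
    - [[0,0,-0.2,0,0,0],[0,0,-0.2,0,0,0]]

```text
clock: 4.3
eef_pos: [473.7, 322.4, 211.0]
eef_rot: [3.137, -0.003, 1.51]
wrist_force: [0.7, -1.0, -0.7]
finger_gap: 17.6
finger_force: 20.0
```

```bash
python3 -c "
from h import *
rel([430,-60,210],-0.148)"
```

```text
rel [-3.844e+02 -2.030e+01 -3.000e-01] [ 0.004 -0.003  0.087]
```

Gripped: opening 18 mm, force 20 N. Now I carry it towards the caddy.

Emit:
nudge_tcp:
  segments:
    - [[-0.3,-0.02,0,0,0,0.1],[-0.7,-0.04,0,0,0,0.2],[-1.1,-0.06,0,0,0,0.3],[-1.55,-0.08,0,0,0,0.4],[-2,-0.1,0,0,0,0.435]]

```text
clock: 4.8
eef_pos: [449.7, 121.3, 206.6]
eef_rot: [-3.141, 0.0, 1.423]
wrist_force: [0.5, -1.1, -0.9]
finger_gap: 17.7
finger_force: 20.0
```

Emit:
nudge_tcp:
  segments:
    - [[-0.45,0,-0.02,0,0,0],[-0.9,-0.05,-0.05,0,0,0],[-1.35,-0.1,-0.05,0,0,0],[-1.8,-0.2,-0.05,0,0,0],[-2.15,-0.26,-0.05,0,0,0]]

```text
clock: 5.3
eef_pos: [391.8, -87.7, 211.8]
eef_rot: [-3.141, 0.0, 1.422]
wrist_force: [0.8, -0.2, -0.2]
finger_gap: 18.2
finger_force: 20.0
```

Emit:
nudge_tcp:
  segments:
    - [[0,0,0,0,0,0],[0,0,0,0,0,0]]

```text
clock: 5.5
eef_pos: [392.9, -86.1, 212.0]
eef_rot: [-3.141, -0.0, 1.421]
wrist_force: [0.4, 0.2, -0.3]
finger_gap: 17.8
finger_force: 20.0
```

Run:
```python
from h import *
rel([430,-110,215],-0.148)
p,d,K,C=cam('wrist'); cv2.imwrite('pics/w2.png',p[...,::-1]); np.savez('w2.npz',p=p,d=d,K=K,C=C)
```

```text
rel [-18.1  40.2  -3. ] [-0.001 -0.    -0.002]
```

View pics/w2.png

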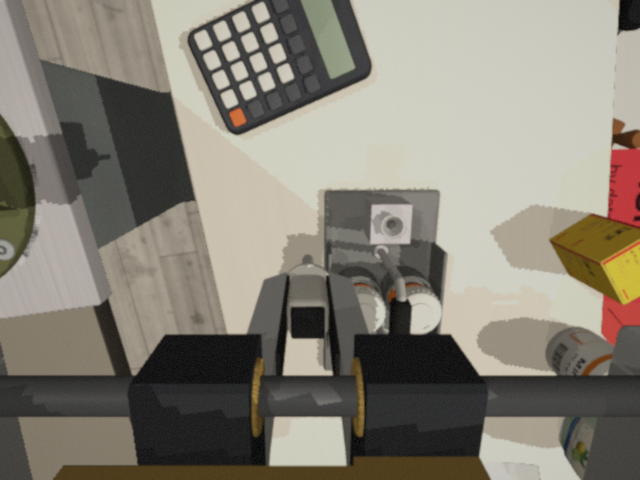

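The well block's top spans (370..411, 204..244) with its mouth at about (392,225). The probe hangs in the fingers with its tip at about (308,258). I measure both.

Run:
```python
from h import *
z=np.load('w2.npz'); d=z['d'].astype(float);K=z['K'];C=z['C']; P=cloud(d,K,C).reshape(-1,3)
q=P[(np.hypot(P[:,0]-467,P[:,1]+100)<40)&(P[:,2]>58)&(P[:,2]<65)]
r=cv2.minAreaRect(q[:,:2].astype(np.float32)); print(len(q),np.median(q,0).round(1),np.round(r[0],1),np.round(r[1],1),round(r[2],1))
def ray(u,v,h):
    w=C[:3,:3]@np.array([(u-K[0,2])/K[0,0],(v-K[1,2])/K[1,1],1]); return (C[:3,3]+w*(h-C[2,3])/w[2]).round(1)
g=cv2.cvtColor(z['p'],cv2.COLOR_RGB2GRAY)
for a in (1.2,): print(cv2.HoughCircles(cv2.resize(g[195:255,360:422],None,fx=4,fy=4,interpolation=cv2.INTER_CUBIC),cv2.HOUGH_GRADIENT,1,20,param1=80,param2=20,minRadius=15,maxRadius=60))
print(ray(392,225,62))
D=d.reshape(480,640)
print('tip cloud'); T=np.linalg.inv(tool())
A=cloud(d,K,C)[240:300,285:335].reshape(-1,3); A=A[A[:,2]>120]; L=A@T[:3,:3].T+T[:3,3]
for lo in range(0,70,6):
    s=L[(L[:,2]>=lo)&(L[:,2]<lo+6)]
    if len(s): print(lo,len(s),s.min(0).round(1),s.max(0).round(1))
p=z['p']; im=np.vstack([cv2.resize(p[195:255,340:440],(800,480),interpolation=cv2.INTER_CUBIC)]); cv2.imwrite('pics/w2c.png',im[...,::-1])
```

```text
269 [ 466.1 -103.4   61.3] [ 466.2 -113.4] [20.4 47.4] 1.2
[[[138.5 123.5  34.4]]]
[465.5 -99.3  62. ]
tip cloud
0 393 [  3.8 -11.5   0.1] [12.6 11.3  5.9]
6 11 [ 7.  -6.7  6.1] [11.9  9.6  8.1]
30 11 [ 2.2 -1.9 33.5] [ 3.   1.7 35.8]
36 35 [ 0.1 -3.7 36.5] [ 3.1  2.3 41.9]
42 34 [-0.5 -3.8 42.5] [ 3.   3.  47.9]
48 5 [-0.5 -1.3 48.4] [ 3.   3.  49.3]
```

View pics/w2c.png

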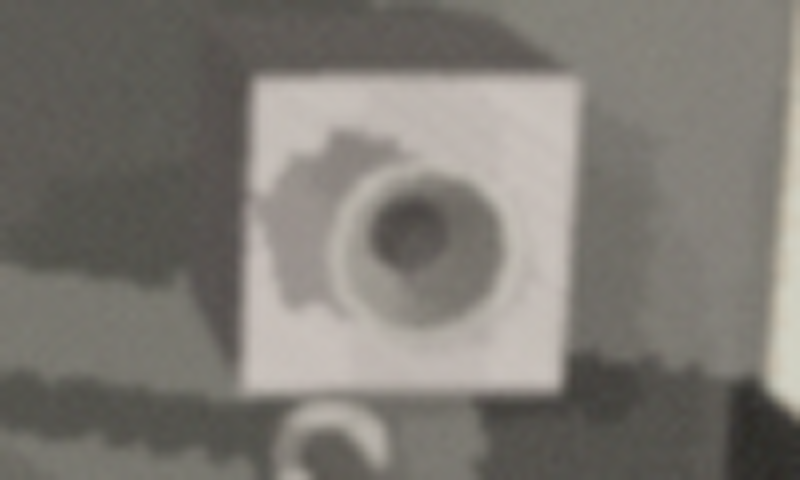

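The mouth's rim centre is at pixel (393.1,225.6), which is (466.4,-99.9) at z 62. That agrees with the caddy fit (467,-99.9). I approach above it.

```bash
python3 -c "
from h import *
rel([466.6,-100.2,150],-0.148)"
```

```text
rel [-3.7 74.8 62. ] [-0.001 -0.    -0.   ]
```

Scaled: 75 mm is 0.75, 62 mm is 0.62.

Emit:
nudge_tcp:
  segments:
    - [[-0.01,0.25,0,0,0,0],[-0.03,0.6,0.2,0,0,0],[-0.037,0.75,0.45,0,0,0],[-0.037,0.75,0.6,0,0,0],[-0.037,0.75,0.62,0,0,0]]

```text
clock: 6.05
eef_pos: [466.4, -99.1, 148.2]
eef_rot: [-3.137, -0.001, 1.425]
wrist_force: [0.0, 0.1, 0.1]
finger_gap: 17.7
finger_force: 20.0
```

Emit:
nudge_tcp:
  segments:
    - [[0,0,0,0,0,0],[0,0,0,0,0,0]]

```text
clock: 6.25
eef_pos: [467.3, -100.2, 151.4]
eef_rot: [3.14, 0.0, 1.424]
wrist_force: [-0.3, -0.6, -0.5]
finger_gap: 17.9
finger_force: 20.0
```

Run:
```python
from h import *
rel([466.6,-100.2,125],-0.148)
p,d,K,C=cam('wrist'); cv2.imwrite('pics/w3.png',cv2.resize(p[150:350,200:450],(750,600),interpolation=cv2.INTER_CUBIC)[...,::-1])
```

```text
rel [-0.1 -0.7 26.4] [0.001 0.    0.001]
```

View pics/w3.png

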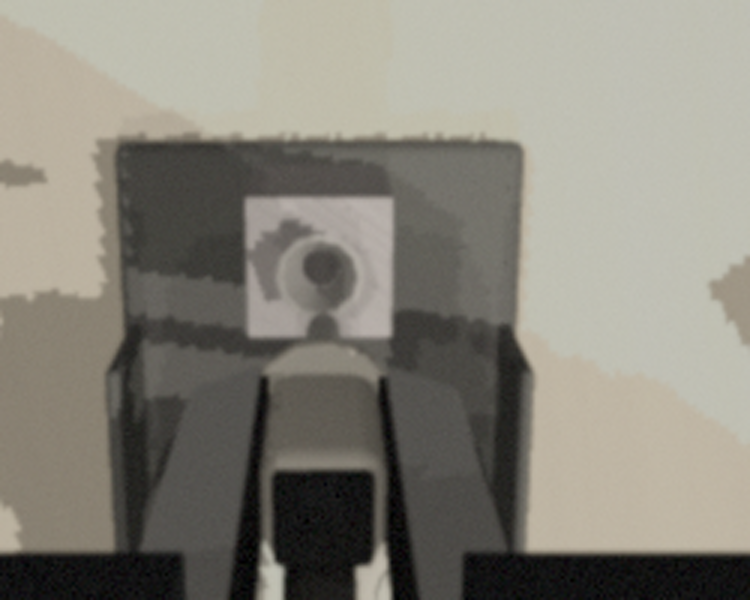

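In the picture the stem tip (322,320) and the bore (322,266) line up sideways. The vertical offset is parallax. I go down.

Scaled: 32 mm is 0.32, 40 mm is 0.4.

Emit:
nudge_tcp:
  segments:
    - [[0,-0.005,0.15,0,0,0],[0,-0.005,0.26,0,0,0],[0,-0.005,0.32,0,0,0],[0,-0.005,0.38,0,0,0],[0,-0.005,0.4,0,0,0]]

```text
clock: 6.8
eef_pos: [466.3, -100.6, 110.1]
eef_rot: [-3.141, -0.0, 1.423]
wrist_force: [-0.8, 0.7, -0.2]
finger_gap: 17.7
finger_force: 20.0
```

Emit:
nudge_tcp:
  segments:
    - [[0,0,0.08,0,0,0],[0,0,0.16,0,0,0],[0,0,0.24,0,0,0],[0,0,0.24,0,0,0]]

```text
clock: 7.2
eef_pos: [465.8, -100.4, 85.2]
eef_rot: [-3.14, -0.0, 1.423]
wrist_force: [0.6, 1.4, 0.2]
finger_gap: 17.8
finger_force: 20.0
```

Emit:
nudge_tcp:
  segments:
    - [[0,0,0.05,0,0,0],[0,0,0.1,0,0,0],[0,0,0.14,0,0,0],[0,0,0.16,0,0,0],[0,0,0.16,0,0,0]]

```text
clock: 7.7
eef_pos: [466.2, -100.6, 70.2]
eef_rot: [-3.141, -0.0, 1.423]
wrist_force: [1.2, -0.2, -0.3]
finger_gap: 18.5
finger_force: 20.0
```

Emit:
nudge_tcp:
  segments:
    - [[0,0,0.01,0,0,0],[0,0,0.01,0,0,0]]

```text
clock: 7.9
eef_pos: [466.4, -100.6, 69.5]
eef_rot: [3.141, 0.0, 1.423]
wrist_force: [0.4, -1.3, -0.1]
finger_gap: 18.1
finger_force: 20.0
```

Scaled: 2.5 mm is 0.025, 2 mm is 0.02.

Emit:
nudge_tcp:
  segments:
    - [[0,0,0.01,0,0,0],[0,0,0.02,0,0,0],[0,0,0.025,0,0,0],[0,0,0.025,0,0,0]]

```text
clock: 8.3
eef_pos: [466.7, -100.7, 69.0]
eef_rot: [3.141, 0.0, 1.423]
wrist_force: [-11.7, 3.0, 29.5]
finger_gap: 17.9
finger_force: 20.0
```

It is seated: 30 N upward at z 69. I relax and let go, opening to about 50 mm.

Emit:
nudge_tcp:
  segments:
    - [[0,0,-0.01,0,0,0],[0,0,-0.015,0,0,0],[0,0,-0.015,0,0,0]]

```text
clock: 8.6
eef_pos: [466.5, -100.7, 69.2]
eef_rot: [3.141, 0.0, 1.423]
wrist_force: [-3.4, 0.3, 8.8]
finger_gap: 17.9
finger_force: 20.0
```

Emit:
nudge_tcp:
  segments:
    - [[0,0,0,0,0,0],[0,0,0,0,0,0],[0,0,0,0,0,0],[0,0,0,0,0,0],[0,0,0,0,0,0]]
  aperture: 50

```text
clock: 9.1
eef_pos: [466.3, -100.6, 68.4]
eef_rot: [-3.141, -0.0, 1.423]
wrist_force: [0.4, 0.2, -0.0]
finger_gap: 49.8
finger_force: 0.0
```

Emit:
nudge_tcp:
  segments:
    - [[0,0,-0.2,0,0,0],[0,0,-0.5,0,0,0],[0,0,-0.9,0,0,0],[0,0,-1.3,0,0,0],[0,0,-1.3,0,0,0]]

```text
clock: 9.6
eef_pos: [468.2, -101.1, 203.3]
eef_rot: [3.134, 0.001, 1.423]
wrist_force: [0.2, -0.8, -0.5]
finger_gap: 50.2
finger_force: 0.0
```

```bash
python3 -c "
from h import *
rel([395,-150,200],-0.148)"
```

```text
rel [-59.1 -65.2   2.9] [0.008 0.001 0.   ]
```

Scaled: -20 mm is -0.2, 2 mm is 0.02.

Emit:
nudge_tcp:
  segments:
    - [[-0.2,0.04,0.05,0,0,0],[-0.6,0.04,0.05,0,0,0],[-1,0.02,0.05,0,0,0],[-1,0.02,0.05,0,0,0],[-1,0.02,0.05,0,0,0]]

```text
clock: 10.1
eef_pos: [453.2, -200.1, 192.7]
eef_rot: [-3.141, -0.001, 1.421]
wrist_force: [-0.0, 0.7, 0.3]
finger_gap: 50.3
finger_force: 0.0
```

Run:
```python
from h import *
p,d,K,C=cam('wrist'); cv2.imwrite('pics/w4.png',p[...,::-1]); np.savez('w4.npz',p=p,d=d,K=K,C=C)
P=cloud(d.astype(float),K,C).reshape(-1,3); print(tool()[:3,3])
def rep(n,c,r,lo,hi):
    q=P[(np.hypot(P[:,0]-c[0],P[:,1]-c[1])<r)&(P[:,2]>lo)&(P[:,2]<hi)]
    if len(q)<5: return print(n,len(q))
    t=cv2.minAreaRect(q[:,:2].astype(np.float32)); print(n,len(q),np.median(q,0).round(1),np.round(t[0],1),np.round(t[1],1),round(t[2],1),np.percentile(q[:,2],[50,98]).round(1))
rep('probe top',(466.5,-100),20,90,130)
rep('block',(466.5,-100),28,57,63.5)
rep('bar',(455.5,-178),50,107,122)
rep('guards',(455.5,-178),140,34,44)
```

```text
[ 453.47716999 -199.38438111  192.86440761]
probe top 735 [ 466.2 -100.9  103.6] [ 466.1 -100.5] [18.  17.5] 81.7 [103.6 105.4]
block 2
bar 2011 [ 455.  -175.8  114.4] [ 454.4 -178.2] [71.9 15.4] 81.7 [114.4 116.2]
guards 2883 [ 443.7 -243.9   40.4] [ 452.1 -202.1] [147.4 106.8] 81.8 [40.4 43. ]
```

View pics/w4.png

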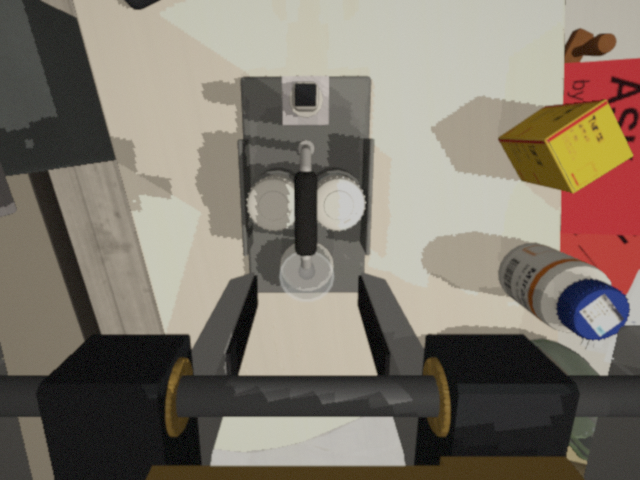

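The probe (305,97) is home with its top at z 104. The handle bar runs (305,172..255) and its centre is at (454.8,-178.3), top at z 115, yaw -0.145. Now I grasp it.

```bash
python3 -c "
from h import *
rel([454.8,-178.3,87.5],-0.145)"
```

```text
rel [ 21.   -1.7 105.4] [-0.001 -0.    -0.003]
```

Emit:
nudge_tcp:
  segments:
    - [[0.12,-0.01,0.05,0,0,-0.015],[0.21,-0.017,0.3,0,0,-0.015],[0.21,-0.017,0.6,0,0,-0.015],[0.21,-0.017,0.7,0,0,-0.015],[0.21,-0.017,0.7,0,0,-0.015]]

```text
clock: 10.65
eef_pos: [454.7, -177.5, 122.5]
eef_rot: [-3.139, -0.001, 1.427]
wrist_force: [0.7, 0.3, 0.4]
finger_gap: 49.7
finger_force: 0.0
```

```bash
python3 -c "
from h import *
rel([454.8,-178.3,87.5],-0.145)"
```

```text
rel [-0.8  0.3 35. ] [-0.002 -0.001  0.001]
```

Emit:
nudge_tcp:
  segments:
    - [[-0.008,0.003,0.15,0,0,0],[-0.008,0.003,0.25,0,0,0],[-0.008,0.003,0.33,0,0,0],[-0.008,0.003,0.35,0,0,0],[-0.008,0.003,0.35,0,0,0]]

```text
clock: 11.15
eef_pos: [455.3, -179.6, 88.6]
eef_rot: [-3.142, -0.0, 1.426]
wrist_force: [0.1, 0.5, 0.3]
finger_gap: 50.0
finger_force: 0.0
```

Emit:
nudge_tcp:
  segments:
    - [[0,0,0,0,0,0],[0,0,0,0,0,0],[0,0,0,0,0,0],[0,0,0,0,0,0],[0,0,0,0,0,0]]
  aperture: 10
  squeeze: 45

```text
clock: 11.65
eef_pos: [455.1, -179.6, 88.5]
eef_rot: [-3.141, -0.0, 1.426]
wrist_force: [-3.4, 0.0, 1.2]
finger_gap: 15.6
finger_force: 45.0
```

Emit:
nudge_tcp:
  segments:
    - [[0,0,0,0,0,0],[0,0,0,0,0,0],[0,0,0,0,0,0]]

```text
clock: 11.95
eef_pos: [455.0, -179.6, 88.5]
eef_rot: [-3.141, -0.0, 1.426]
wrist_force: [-4.6, 0.2, 2.5]
finger_gap: 15.8
finger_force: 45.0
```

Gripped at 45 N. I lift gently.

Emit:
nudge_tcp:
  segments:
    - [[0,0,-0.02,0,0,0],[0,0,-0.06,0,0,0],[0,0,-0.12,0,0,0],[0,0,-0.19,0,0,0],[0,0,-0.26,0,0,0]]

```text
clock: 12.45
eef_pos: [455.3, -179.6, 115.2]
eef_rot: [3.141, 0.0, 1.426]
wrist_force: [-0.3, -0.4, -5.7]
finger_gap: 15.3
finger_force: 45.0
```

Emit:
nudge_tcp:
  segments:
    - [[0,0,-0.07,0,0,0],[0,0,-0.14,0,0,0],[0,0,-0.2,0,0,0],[0,0,-0.25,0,0,0],[0,0,-0.28,0,0,0]]

```text
clock: 12.95
eef_pos: [455.3, -179.6, 143.0]
eef_rot: [3.141, 0.0, 1.426]
wrist_force: [-0.5, -1.0, -5.8]
finger_gap: 15.7
finger_force: 45.0
```

Emit:
nudge_tcp:
  segments:
    - [[0,0,0,0,0,0],[0,0,0,0,0,0],[0,0,0,0,0,0]]

```text
clock: 13.25
eef_pos: [455.1, -179.6, 142.1]
eef_rot: [-3.141, -0.0, 1.426]
wrist_force: [0.6, -0.5, -6.3]
finger_gap: 15.3
finger_force: 45.0
```

```bash
python3 -c "
from h import *
rel([486.8,167.5,170.5],-0.094)"
```

```text
rel [348.  -18.7 -28.3] [-0.001 -0.    -0.051]
```

Emit:
nudge_tcp:
  segments:
    - [[0.02,0,-0.02,0,0,0],[0.07,0,-0.05,0,0,-0.015],[0.14,-0.01,-0.09,0,0,-0.03],[0.23,-0.01,-0.14,0,0,-0.05],[0.33,-0.02,-0.2,0,0,-0.07]]

```text
clock: 13.75
eef_pos: [458.1, -145.8, 162.9]
eef_rot: [3.142, -0.0, 1.44]
wrist_force: [0.1, -0.0, -6.1]
finger_gap: 15.3
finger_force: 45.0
```

Emit:
nudge_tcp:
  segments:
    - [[0.11,0,-0.05,0,0,-0.015],[0.22,-0.01,-0.08,0,0,-0.03],[0.33,-0.01,-0.083,0,0,-0.045],[0.44,-0.02,-0.083,0,0,-0.06],[0.55,-0.02,-0.083,0,0,-0.075]]

```text
clock: 14.25
eef_pos: [463.1, -90.8, 170.6]
eef_rot: [-3.141, -0.0, 1.455]
wrist_force: [0.0, -0.9, -5.9]
finger_gap: 16.0
finger_force: 45.0
```

Emit:
nudge_tcp:
  segments:
    - [[0.11,-0.01,0,0,0,-0.015],[0.22,-0.02,0,0,0,-0.03],[0.33,-0.03,0,0,0,-0.05],[0.44,-0.04,0,0,0,-0.065],[0.55,-0.05,0,0,0,-0.08]]

```text
clock: 14.75
eef_pos: [464.6, -35.8, 170.8]
eef_rot: [3.142, 0.0, 1.471]
wrist_force: [0.3, -0.4, -6.7]
finger_gap: 15.6
finger_force: 45.0
```

Emit:
nudge_tcp:
  segments:
    - [[0.11,-0.01,0,0,0,-0.01],[0.22,-0.02,0,0,0,-0.02],[0.33,-0.03,0,0,0,-0.03],[0.44,-0.04,0,0,0,-0.03],[0.55,-0.05,0,0,0,-0.03]]

```text
clock: 15.25
eef_pos: [465.1, 19.5, 170.8]
eef_rot: [3.142, 0.0, 1.477]
wrist_force: [-0.7, 0.2, -6.9]
finger_gap: 15.7
finger_force: 45.0
```

```bash
python3 -c "
from h import *
rel([486.8,167.5,170.5],-0.094)"
```

```text
rel [149.4   7.7   0.3] [ 0.  0. -0.]
```

Emit:
nudge_tcp:
  segments:
    - [[0.11,0,0,0,0,0],[0.22,0.01,0,0,0,0],[0.33,0.02,0,0,0,0],[0.44,0.03,0,0,0,0],[0.55,0.04,0,0,0,0]]

```text
clock: 15.75
eef_pos: [474.4, 73.9, 170.7]
eef_rot: [-3.142, 0.0, 1.477]
wrist_force: [-0.1, -0.0, -6.2]
finger_gap: 15.6
finger_force: 45.0
```

Emit:
nudge_tcp:
  segments:
    - [[0.11,0.01,0,0,0,0],[0.22,0.02,0,0,0,0],[0.33,0.03,0,0,0,0],[0.44,0.03,0,0,0,0],[0.55,0.04,0,0,0,0]]

```text
clock: 16.25
eef_pos: [483.4, 128.2, 170.7]
eef_rot: [-3.141, 0.0, 1.477]
wrist_force: [0.4, -0.7, -6.7]
finger_gap: 15.6
finger_force: 45.0
```

Emit:
nudge_tcp:
  segments:
    - [[0.11,0,0,0,0,0],[0.21,0,0,0,0,0],[0.3,0,0,0,0,0],[0.36,0,0,0,0,0],[0.395,0,0,0,0,0]]

```text
clock: 16.75
eef_pos: [487.1, 167.2, 170.7]
eef_rot: [-3.142, 0.0, 1.477]
wrist_force: [0.4, 0.3, -7.0]
finger_gap: 15.4
finger_force: 45.0
```

Emit:
nudge_tcp:
  segments:
    - [[0,0,0,0,0,0],[0,0,0,0,0,0],[0,0,0,0,0,0]]

```text
clock: 17.05
eef_pos: [487.1, 166.3, 170.7]
eef_rot: [-3.142, 0.0, 1.476]
wrist_force: [0.2, -0.1, -5.2]
finger_gap: 15.4
finger_force: 45.0
```

Run:
```python
from h import *
rel([486.8,167.5,170.5],-0.094)
t=[]
for n in ('top','side'):
    p,d,K,C=cam(n); P=cloud(d.astype(float),K,C); t.append(p[120:340,120:400] if n=='top' else p[180:400,180:460]); P=P.reshape(-1,3)
    for nm,c,lo,hi in (('scan',(669,151),150,165),('guards',(487,168),112,127),('plate',(487,168),70,127)):
        q=P[(np.hypot(P[:,0]-c[0],P[:,1]-c[1])<125)&(P[:,2]>lo)&(P[:,2]<hi)&((P[:,0]<590) if nm!='scan' else (P[:,0]>600))]
        if len(q)>5:
            r=cv2.minAreaRect(q[:,:2].astype(np.float32)); print(n,nm,len(q),np.round(r[0],1),np.round(r[1],1),round(r[2],1),np.median(q[:,2]).round(1))
cv2.imwrite('pics/fin.png',cv2.resize(np.hstack(t),(800,314))[...,::-1])
```

```text
rel [ 1.1 -0.4  0.2] [-0.  0. -0.]
top scan 752 [668.1 149.7] [89.9 53.5] 84.0 156.6
top guards 403 [489.9 111.3] [119.2  79.2] 8.4 122.5
top plate 1644 [487.3 167.3] [206.3 116. ] 84.5 93.6
side scan 900 [668.6 153.1] [88.6 54.1] 85.7 157.0
side guards 1020 [485.2 168.2] [197.4 111. ] 82.0 121.5
side plate 3815 [487.5 168.7] [207.2 115.6] 84.7 94.1
```

View pics/fin.png

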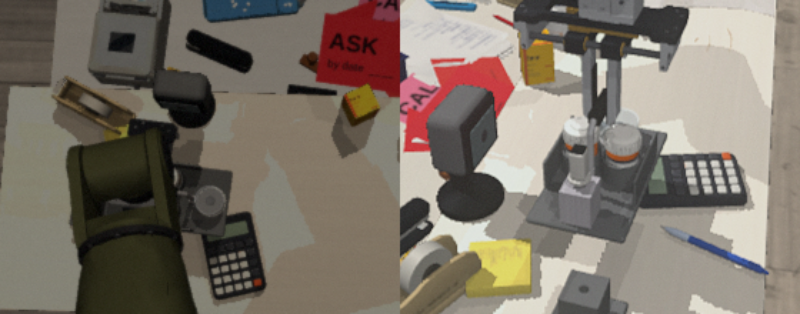

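The caddy is level and square to the scanner (84.6° against 84.8°), centred at (487,168), guard tops at z 121.5, with the probe and both vials in place. I hand in.

Emit:
nudge_tcp:
  segments:
    - [[0,0,0,0,0,0],[0,0,0,0,0,0],[0,0,0,0,0,0],[0,0,0,0,0,0]]

```text
clock: 17.55
eef_pos: [487.1, 166.6, 170.8]
eef_rot: [-3.142, -0.0, 1.477]
wrist_force: [-0.1, 0.3, -7.1]
finger_gap: 15.7
finger_force: 45.0
```

```bash
python3 -c "
from cell import manip; print(manip.sign_off())"
```

```text
the job is handed in; nothing more can be done
None
```

I handed the job in at 17.6 s with the probe home in its well and the caddy held level and still, its label square to the scanner window about 10 cm away; the sign-off gave no verdict, and I did not measure the ball or the bystanders at the end.

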